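# Snap a takeaway box lid shut all round

## Robot

A 6-joint arm with a two-finger parallel gripper is mounted at the origin on the work surface. World frame = base frame: x ahead of the robot, y to its left, z up, the work surface at z = 0. Lengths are in m, angles in degrees, forces in N, time in s.
With the tool pointing down it reaches from about 0.4 to 0.825 m from the base axis. Payload 7 kg.
Tool frame: the origin (TCP) lies at the centre of the arm's flange, where the gripper is bolted on; the fingertips stand 178 mm ahead of it and the grasp point (between the pads) lies 159 mm ahead of it; x points along the fingers, y is the direction in which the jaws open and shut, and the axes are right-handed (so a half turn about x gives the same grasp; the last joint's range is limited). The gripper opens to 88 mm and grips with 3 to 60 N. Pads are 19 mm wide; open, the fingers measure 130 mm over their backs; the gripper's body (78 mm by 193 mm) begins 47 mm behind the grasp point.
Start: joints at [-50.816, 20.546, 0.682, 0, -70.136, -16.507], TCP at [0.26, -0.623, 0.405] pointing down, gripper open.
Joint ranges: [-176.03, 176.03], [-82.01, 121.73], [-58.28, 71.71], [-173.87, 95.51], [-174.79, -0.11], [-173.66, 173.66]. Speed limits (degrees/s): [136.94, 136.94, 172.46, 180, 180, 180].

## Interface

Orientations are given as [roll, pitch, yaw] about the fixed x, y, z axes, in that order (R = Rz(yaw) Ry(pitch) Rx(roll)).
In Python, from plant import ctrl gives the robot as it stands. The module is installed in compiled form; this text tells all that it offers.
- The arm moves only by the shell command python3 -m inch 'ROWS'. ROWS is JSON, one flat list of numbers, 7 for each row, row after row: the shift along the tool's x, y, z in m, then the turn, a rotation vector about the tool's x, y, z in degrees, then the finger opening in m, from 0 to 0.0876. In form: [dx, dy, dz, rx, ry, rz, hand, dx, dy, dz, rx, ry, rz, hand, ...]. A call has 1 to 20 rows; each row shifts and turns the pose as measured when the row begins, along the tool's axes as they then stand; what a row does not reach is not made up. A row lasts 1/8 s, in which the tool goes at most 62.5 mm and 10.7 degrees, less where a joint would pass 70% of its speed; a pose out of reach is approached as far as the arm can. A call with a gripper value outside its range is refused whole. The fingers move at their own pace and stop on an object; the grip force is fixed at half the most. Time passes only in rows, so rows that do not move let the fingers close. It gives the time, the measured TCP pose, the force and the opening at its end, in the units of the state.
- ctrl.get_obs(): the state, without advancing time (a new reading comes with each control period).
- ctrl.snapshot(name): name is "scene" or "top" or "wrist"; returns a dict with "color" (480x640x3 uint8, red, green, blue), "depth" (480x640 float32, m along the optical axis (not along the pixel's ray), 0 where there is no reading), "K" (3x3 intrinsics, pixels), "position" and "attitude" of the camera in the world; the wrist camera has in their place "hand_eye" (4x4, takes a point from camera to tool coordinates, whose origin is the TCP and whose axes are the tool frame's). Camera axes: x right, y up, looking along -z (the intrinsics and any distortion apply to the point x, -y, -z); pixel columns grow to the right and rows downward; lengths in m; the calibration is good to about 2 mm. A picture is of the moment at which its call begins: read the wrist's pose just before it.
- ctrl.close_job(): hands the job in, once; it reports no verdict.
The state is a dict: "clock": time; "joint_pos": joint angles; "qvel": joint speeds; "tau": joint torques, N m; "tool_pos": TCP position; "orientation": TCP orientation; "force": force on the tool from outside, world axes, zero at the start; "moment": the same for the moment, N m; "opening": finger opening in m.
Only numpy, scipy, OpenCV 4.12 (cv2) and the standard library are available. Lean on these libraries where they do the work, as an engineer would, in place of code of your own. Each camera call takes 0.05 s, during which the arm holds its last target.

## Task

The lid is on the takeaway food box, but the flap in each of its four sides still stands up: press around the rim with the fingertips until all four flaps have clicked down flush. Leave the box standing where it is, without lifting or shoving it, do not disturb the jar, bowl and napkin box around it, and finish with the hand clear.

Things in the scene. Friction and masses are not known exactly. Their poses are not given: they have to be found in the camera images.
- food_box: Full takeaway food box, 0.6 to 1.2 kg, loose on the counter: brown body, flat cream lid, 150 mm along its own x, 200 mm along its own y, 70 mm high to the lid's top. Pressed straight down it stays put. Origin: centre of its underside (z = 0). A flap is let into the middle of each of the lid's four sides, creased along its inner edge, 32 mm in from the rim, its outer edge sprung up.
- flap_near (a joint): Hinge of the near (-x side of the box) lid flap, rad: 0 = standing open (tilted up 0.36 rad, its outer edge 11 mm above flush), 0.36 = flush and clicked shut. Pressed down near its outer edge it resists with about 10 N at first, less as it sinks, and snaps shut by itself about 2 mm above flush; let go sooner, it springs up again.
- press_near (a point): Point on the top face of the near (-x side of the box) flap (120 mm long, 32 mm wide, 4 mm thick), mid-length, 24 mm out from its crease and 8 mm in from its outer edge, just beside a thin raised rib: where to press. It moves with the flap: 8 mm above the lid's top when open, level with it (70 mm above the counter) when shut.
- flap_far (a joint): Hinge of the far (+x side of the box) lid flap, rad: 0 = standing open (tilted up 0.36 rad, its outer edge 11 mm above flush), 0.36 = flush and clicked shut. Pressed down near its outer edge it resists with about 10 N at first, less as it sinks, and snaps shut by itself about 2 mm above flush; let go sooner, it springs up again.
- press_far (a point): Point on the top face of the far (+x side of the box) flap (120 mm long, 32 mm wide, 4 mm thick), mid-length, 24 mm out from its crease and 8 mm in from its outer edge, just beside a thin raised rib: where to press. It moves with the flap: 8 mm above the lid's top when open, level with it (70 mm above the counter) when shut.
- flap_left (a joint): Hinge of the left (+y side of the box) lid flap, rad: 0 = standing open (tilted up 0.36 rad, its outer edge 11 mm above flush), 0.36 = flush and clicked shut. Pressed down near its outer edge it resists with about 10 N at first, less as it sinks, and snaps shut by itself about 2 mm above flush; let go sooner, it springs up again.
- press_left (a point): Point on the top face of the left (+y side of the box) flap (76 mm long, 32 mm wide, 4 mm thick), mid-length, 24 mm out from its crease and 8 mm in from its outer edge, just beside a thin raised rib: where to press. It moves with the flap: 8 mm above the lid's top when open, level with it (70 mm above the counter) when shut.
- flap_right (a joint): Hinge of the right (-y side of the box) lid flap, rad: 0 = standing open (tilted up 0.36 rad, its outer edge 11 mm above flush), 0.36 = flush and clicked shut. Pressed down near its outer edge it resists with about 10 N at first, less as it sinks, and snaps shut by itself about 2 mm above flush; let go sooner, it springs up again.
- press_right (a point): Point on the top face of the right (-y side of the box) flap (76 mm long, 32 mm wide, 4 mm thick), mid-length, 24 mm out from its crease and 8 mm in from its outer edge, just beside a thin raised rib: where to press. It moves with the flap: 8 mm above the lid's top when open, level with it (70 mm above the counter) when shut.
- jar: Bystander: green glazed condiment jar with a knobbed lid, 88 mm across, 106 mm high. Origin: centre of its underside.
- bowl: Bystander: white bowl, 110 mm across, 55 mm high. Origin: centre of its underside.
- napkin_box: Bystander: plain bamboo napkin box with a dark slot in its top, 80 mm (its x) by 110 mm (its y) by 85 mm high. Origin: centre of its underside.
There are look-alikes about, which are no part of the job. Leave any black or blue look-alike of the food_box alone.

How it is judged (in metres and radians):
At the end, for the whole second after the job is handed in: All four flaps are shut (each joint above 0.32 rad); the box stands flat and still on the counter within 40 mm of where it was; the jar, bowl and napkin box stand upright within 30 mm of where they were (value of joint each of flap_near, flap_far, flap_left, flap_right above 0.32 rad and distance of food_box from where it was at the start of the episode below 0.04 m and angle between food_box's own z axis and vertical below 0.05 rad and height (world z) of food_box below 0.006 m and linear speed of food_box below 0.01 m/s and distance of each of jar, bowl, napkin_box from where it was at the start of the episode below 0.03 m and angle between each of jar, bowl, napkin_box's own z axis and vertical below 0.1 rad); the robot touches nothing.
It fails at once if the food box is lifted or tipped (height (world z) of food_box above 0.012 m or angle between food_box's own z axis and vertical above 0.12 rad).
It fails at once if the food box is shoved more than 40 mm (distance of food_box from where it was at the start of the episode above 0.04 m).
It fails at once if a bystander is moved more than 30 mm, lifted or tipped (distance of any of jar, bowl, napkin_box from where it was at the start of the episode above 0.03 m or angle between any of jar, bowl, napkin_box's own z axis and vertical above 0.2 rad).
It also fails if it takes over 45 s, if anything falls off the work surface, if the arm or the gripper's body presses on something with over 40 N, if the wrist force passes 120 N, or if a joint passes its speed limit or range.

## Working session

There is one attempt and no reset: what is moved stays moved. The work goes in short steps, Python scripts to look and compute and a shell command to move; the robot and the scene stay as the last step left them, time stands still between calls to the robot, and variables do not carry over. Pictures are saved under pics/ and viewed, and the job is handed in when it is done.

```bash
mkdir -p pics; python3 - <<'E'
from plant import ctrl
import cv2,numpy as np
o=ctrl.get_obs();print(o)
for n in("scene","top"):
    s=ctrl.snapshot(n);cv2.imwrite(f"pics/{n}0.png",s["color"][:,:,::-1]);np.savez(f"{n}0.npz",**s)
    print(n,s["K"],s["position"],s["attitude"],s["depth"].min(),s["depth"].max(),[k for k in s])
E
```

```text
{'clock': 0.0, 'joint_pos': array([-5.08144202e+01,  2.05928169e+01,  6.32584783e-01, -1.95171147e-02,
       -7.01347647e+01, -1.65046207e+01]), 'qvel': array([-0.01467918, -0.06813929, -0.02585919,  0.10415967, -0.03357336,
       -0.0012392 ]), 'tau': array([ 2.75791681e-03, -5.82715380e+01,  2.93055975e+01,  6.99669912e+00,
        7.02558857e-03, -1.46841026e-04]), 'tool_pos': array([ 0.26017838, -0.62263342,  0.40369969]), 'orientation': array([ 95.57494985,  89.90324712, 118.24926161]), 'force': array([-0.06054916, -0.22751215,  0.10752155]), 'moment': array([-0.03971767,  0.033641  ,  0.0010603 ]), 'opening': 0.08766021146221578}
scene [[454.56552456   0.         322.21213651]
 [  0.         454.56552456 236.4483257 ]
 [  0.           0.           1.        ]] [1.11825547 0.45933614 0.80272752] [ 43.97237232   0.39531315 129.94376184] 0.0 3.167594 ['color', 'depth', 'K', 'position', 'attitude']
top [[596.49406654   0.         317.96377714]
 [  0.         596.49406654 242.09056837]
 [  0.           0.           1.        ]] [0.42954106 0.00390251 1.29794026] [  7.11596282   1.23595029 -89.89017302] 0.0 2.2279954 ['color', 'depth', 'K', 'position', 'attitude']
```

View pics/scene0.png

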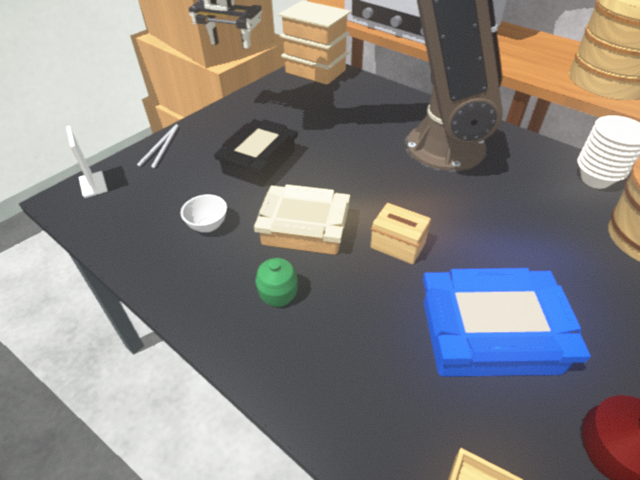

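View pics/top0.png

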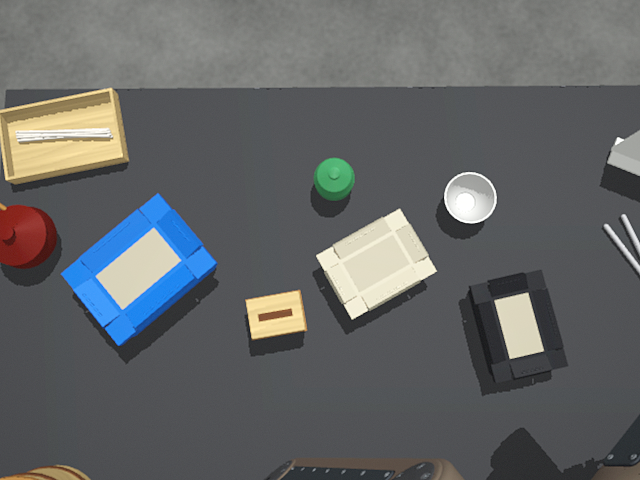

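Three box look-alikes appear in the top view: blue (140,268), black (517,327) and cream-lidded (376,263). The cream one fits the description: brown body in the scene view and a flat cream lid. I'll confirm it in a crop and measure it.

```bash
cat > h.py <<'E'
import numpy as np,cv2
from scipy.spatial.transform import Rotation as R
def pts(s,T=None):
    d=s["depth"];K=s["K"];v,u=np.mgrid[:480,:640]
    p=np.stack([(u-K[0,2])/K[0,0]*d,-(v-K[1,2])/K[1,1]*d,-d],-1)
    if T is None: return p@R.from_euler('xyz',s["attitude"],degrees=True).as_matrix().T+s["position"]
    return p@T[:3,:3].T+T[:3,3]
E
python3 - <<'E'
from h import *
s=np.load("top0.npz");P=pts(s);c=s["color"]
print("table z",np.median(P[330:360,350:420,2]))
cv2.imwrite("pics/crop0.png",cv2.resize(c[190:340,290:520,::-1],None,fx=3.4,fy=3.4,interpolation=cv2.INTER_CUBIC))
def comp(u,v,zmin=0.03):
    m=((P[...,2]>zmin)&(P[...,2]<.15)).astype(np.uint8)
    n,l=cv2.connectedComponents(m);return l==l[v,u]
for n,(u,v) in dict(box=(376,263),jar=(335,175),bowl=(446,196),nap=(276,325)).items():
    m=comp(u,v);q=P[m];r=cv2.minAreaRect((q[:,:2]*1000).astype(np.float32))
    print(n,m.sum(),r,np.percentile(q[:,2],[5,50,99]))
    if n=="box":
        t=q[(q[:,2]>.064)];r=cv2.minAreaRect((t[:,:2]*1000).astype(np.float32));print(r,cv2.boxPoints(r))
E
```

```text
table z -0.0003187874203952612
box 7250 ((538.6592407226562, -87.58370971679688), (156.2211456298828, 205.63330078125), 29.530155181884766) [0.06613081 0.07132051 0.08273038]
((538.50390625, -87.67071533203125), (155.4835205078125, 205.65489196777344), 29.509998321533203) [[ 420.19733  -36.47678]
 [ 521.49786 -215.45201]
 [ 656.8105  -138.86465]
 [ 555.50995   40.11058]]
jar 1347 ((719.9154052734375, -0.7404899597167969), (85.24681854248047, 82.79063415527344), 89.35871124267578) [0.05395185 0.08253757 0.10719619]
bowl 770 ((679.2958984375, -288.077392578125), (107.94557189941406, 108.751953125), 53.26292037963867) [0.03245479 0.04866385 0.0585764 ]
nap 2287 ((432.56341552734375, 118.03607940673828), (84.18758392333984, 113.86426544189453), 10.068037033081055) [0.07003669 0.08457621 0.09010958]
```

View pics/crop0.png

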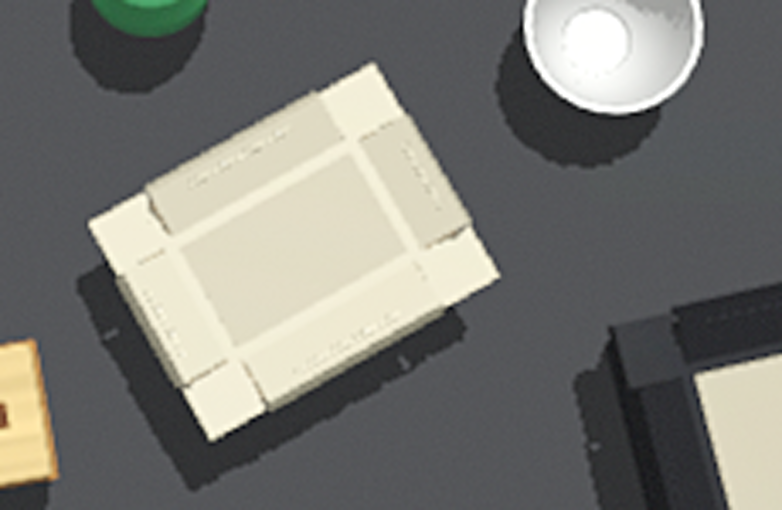

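The crop confirms it: cream lid, brown body, four cream flaps standing up. Next I'll work out the geometry for the moves.

```bash
cat > g.py <<'E'
from h import *
from plant import ctrl
import sys
C=np.array([.5385,-.0877]);yaw=np.radians(29.5)
ex=np.array([np.cos(yaw),np.sin(yaw)]);ey=np.array([-ex[1],ex[0]])
D=dict(near=(-ex*.067,ey),far=(ex*.067,ey),left=(ey*.092,ex),right=(-ey*.092,ex))
def show(names=D):
    o=ctrl.get_obs();M=R.from_euler('xyz',o["orientation"],degrees=True).as_matrix()
    tip=o["tool_pos"]+M[:,0]*.178
    print("t",o["clock"],"tip",tip.round(4),"F",o["force"].round(1),"q6",o["joint_pos"][5].round(1),"op",o["opening"]);print(M.round(3))
    for n in names:
        d,yd=D[n];best=None
        for s in(1,-1):
            y=np.array([*yd,0])*s;x=np.array([0,0,-1.]);T=np.stack([x,y,np.cross(x,y)],1)
            rv=np.degrees(R.from_matrix(M.T@T).as_rotvec())
            if best is None or abs(np.linalg.norm(rv))<np.linalg.norm(best):best=rv
        g=np.array([*(C+d),.10]);print(n,g.round(4),"tip shift to z=.10 (tool)",(M.T@(g-tip)).round(4),"rv",best.round(2))
if __name__=="__main__":show(sys.argv[1:] or D)
E
python3 g.py
```

```text
t 0.1 tip [ 0.26   -0.6224  0.2258] F [-0.5  0.1  0. ] q6 -16.5 op 0.08749660531760933
[[-0.001 -0.385  0.923]
 [ 0.001  0.923  0.385]
 [-1.     0.002 -0.   ]]
near [ 0.4802 -0.1207  0.1   ] tip shift to z=.10 (tool) [0.1263 0.3779 0.3965] rv [-6.83 -0.   -0.09]
far [ 0.5968 -0.0547  0.1   ] tip shift to z=.10 (tool) [0.1263 0.3939 0.5296] rv [-6.83 -0.   -0.09]
left [ 0.4932 -0.0076  0.1   ] tip shift to z=.10 (tool) [0.1265 0.4772 0.4521] rv [ 8.317e+01 -7.000e-02 -6.000e-02]
right [ 0.5838 -0.1678  0.1   ] tip shift to z=.10 (tool) [0.1262 0.2945 0.474 ] rv [ 8.317e+01 -7.000e-02 -6.000e-02]
```

```bash
python3 -m inch '[0,0,0,-6.8,0,0,0, 0,0,0,0,0,0,0, 0,0.03,0.04,0,0,0,0, 0,0.03,0.04,0,0,0,0, 0,0.03,0.04,0,0,0,0, 0,0.03,0.04,0,0,0,0, 0,0.03,0.04,0,0,0,0, 0,0.03,0.04,0,0,0,0, 0,0.03,0.04,0,0,0,0, 0,0.03,0.04,0,0,0,0, 0,0.03,0.04,0,0,0,0, 0,0.03,0.04,0,0,0,0, 0,0,0,0,0,0,0]'; python3 g.py near
```

```text
clock: 1.72
tool_pos: [0.4716, -0.1535, 0.4021]
orientation: [82.3, 89.7, 109.9]
force: [-0.2, -0.3, 0.3]
opening: 0.0005
t 1.725 tip [ 0.4712 -0.1525  0.2241] F [-0.2 -0.3  0.3] q6 -66.9 op 0.00045555082105228366
[[-0.002 -0.463  0.887]
 [ 0.005  0.887  0.463]
 [-1.     0.006  0.001]]
near [ 0.4802 -0.1207  0.1   ] tip shift to z=.10 (tool) [0.1243 0.0234 0.0226] rv [-1.95  0.05 -0.33]
```

```bash
python3 - <<'E'
from h import *
from plant import ctrl
o=ctrl.get_obs();s=ctrl.snapshot("wrist");cv2.imwrite("pics/w1.png",s["color"][:,:,::-1])
M=np.eye(4);M[:3,:3]=R.from_euler('xyz',o["orientation"],degrees=True).as_matrix();M[:3,3]=o["tool_pos"]
P=pts(s,M@s["hand_eye"]);c=s["color"].astype(int)
m=(s["depth"]>0)&(P[...,2]>.06)&(P[...,2]<.09)&(np.hypot(P[...,0]-.54,P[...,1]+.09)<.16)
q=P[m];r=cv2.minAreaRect((q[:,:2]*1000).astype(np.float32));print(m.sum(),r,np.percentile(q[:,2],[1,20,50,99]))
E
```

```text
14543 ((537.8009643554688, -90.91180419921875), (151.2393035888672, 204.0796661376953), 29.52605438232422) [0.06346318 0.06841963 0.06973    0.08020723]
```

View pics/w1.png

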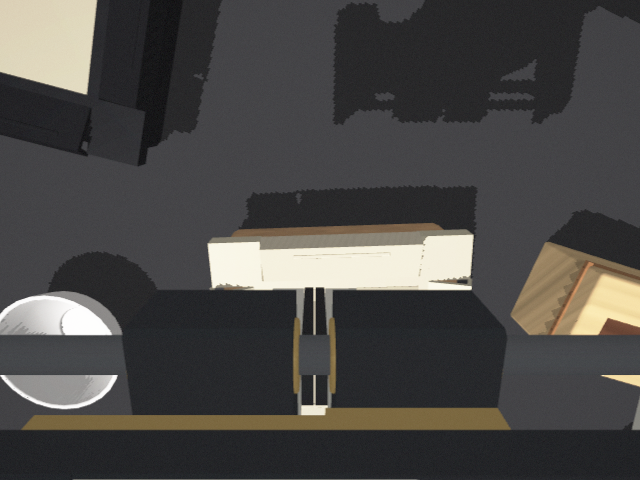

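The wrist view shows the near flap up at (330,255), with its rib at (340,254). The box centre agrees with the top view to 3 mm, so I'll use (0.538, -0.089) and go above the near flap.

```bash
sed -i 's/.5385,-.0877/.538,-.089/' g.py; python3 -m inch '[0,0.0225,0.0215,-2,0,0,0, 0.04,0,0,0,0,0,0, 0.04,0,0,0,0,0,0, 0.035,0,0,0,0,0,0, 0,0,0,0,0,0,0]'; python3 g.py near
```

```text
clock: 2.4
tool_pos: [0.478, -0.1272, 0.2852]
orientation: [72.2, 89.7, 101.1]
force: [-0.6, 0.7, 0.5]
opening: 0.0006
t 2.4 tip [ 0.4779 -0.1263  0.1072] F [-0.6  0.7  0.5] q6 -68.7 op 0.000613412283911463
[[-0.001 -0.483  0.876]
 [ 0.005  0.876  0.483]
 [-1.     0.005  0.002]]
near [ 0.4797 -0.122   0.1   ] tip shift to z=.10 (tool) [0.0073 0.0029 0.0037] rv [-0.64  0.09 -0.27]
```

```bash
python3 -m inch '[0.012,0.004,0.0045,0,0,0,0, 0.01,0,0,0,0,0,0, 0.004,0,0,0,0,0,0, 0.004,0,0,0,0,0,0, 0.004,0,0,0,0,0,0]'; python3 g.py near
```

```text
clock: 3.02
tool_pos: [0.4807, -0.1224, 0.2539]
orientation: [27.4, 89.7, 56.1]
force: [-3.3, -1.5, 4.3]
opening: 0.0003
t 3.025 tip [ 0.4812 -0.1218  0.0759] F [-3.3 -1.5  4.3] q6 -69.4 op 0.0002575546984542116
[[ 0.002 -0.481  0.877]
 [ 0.004  0.877  0.481]
 [-1.     0.002  0.004]]
near [ 0.4797 -0.122   0.1   ] tip shift to z=.10 (tool) [-0.0241  0.0006 -0.0013] rv [-0.73  0.23 -0.12]
```

```bash
python3 -m inch '[0.003,0,-0.001,0,0,0,0, 0.003,0,0,0,0,0,0, 0.002,0,0,0,0,0,0]'; python3 g.py near
```

```text
clock: 3.4
tool_pos: [0.4802, -0.1229, 0.2477]
orientation: [8.4, 89.7, 37.2]
force: [-11.9, 5.1, 33.1]
opening: 0.0002
t 3.4 tip [ 0.4809 -0.1223  0.0697] F [-11.9   5.1  33.1] q6 -69.4 op 0.00024009869012022312
[[ 0.004 -0.482  0.876]
 [ 0.003  0.876  0.482]
 [-1.     0.001  0.005]]
near [ 0.4797 -0.122   0.1   ] tip shift to z=.10 (tool) [-0.0303  0.0009 -0.0008] rv [-0.67  0.3  -0.04]
```

It bottomed at flush, with 33 N at tip z = 0.0697. I'll lift and go to the far flap.

```bash
python3 -m inch '[-0.02,0,0,0,0,0,0, -0.02,0,0,0,0,0,0, 0,0,0.045,0,0,0,0, 0,0,0.045,0,0,0,0, 0,0,0.04,0,0,0,0, 0,0,0,0,0,0,0]'; python3 g.py far; python3 - <<'E'
from plant import ctrl
import cv2
cv2.imwrite("pics/w2.png",ctrl.snapshot("wrist")["color"][:,:,::-1])
E
```

```text
clock: 4.15
tool_pos: [0.598, -0.0581, 0.2908]
orientation: [-3.5, 89.4, 25.3]
force: [-0.6, 0.1, 0.3]
opening: 0.0003
t 4.15 tip [ 0.5996 -0.0574  0.1128] F [-0.6  0.1  0.3] q6 -74.1 op 0.0002974227256897947
[[ 0.009 -0.482  0.876]
 [ 0.004  0.876  0.482]
 [-1.    -0.001  0.01 ]]
far [ 0.5963 -0.056   0.1   ] tip shift to z=.10 (tool) [ 0.0127  0.0028 -0.0024] rv [-0.68  0.57  0.04]
```

View pics/w2.png

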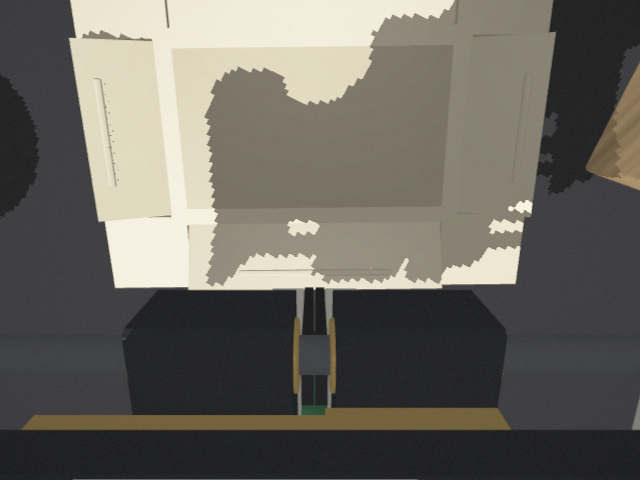

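The wrist view shows the left and right flaps still up at (110,130) and (520,130), and the far flap's outer edge at row 289. Next I'll press far.

```bash
python3 -m inch '[0.014,0.004,-0.003,0,0,0,0, 0.014,0,0,0,0,0,0, 0.006,0,0,0,0,0,0, 0.003,0,0,0,0,0,0]'; python3 g.py far
```

```text
clock: 4.7
tool_pos: [0.5913, -0.0568, 0.2524]
orientation: [-4.5, 89.2, 24.3]
force: [0.7, 1.3, 3.3]
opening: 0.0006
t 4.7 tip [ 0.5935 -0.0559  0.0744] F [0.7 1.3 3.3] q6 -74.4 op 0.0006415060129106757
[[ 0.012 -0.481  0.877]
 [ 0.006  0.877  0.481]
 [-1.    -0.001  0.013]]
far [ 0.5963 -0.056   0.1   ] tip shift to z=.10 (tool) [-0.0255 -0.0015  0.0027] rv [-0.74  0.77  0.07]
```

```bash
python3 -m inch '[0.002,0,0.003,0,0,0,0, 0.003,0,0,0,0,0,0, 0.002,0,0,0,0,0,0]'; python3 g.py far
```

```text
clock: 5.08
tool_pos: [0.5939, -0.0555, 0.2479]
orientation: [-8.9, 89.2, 19.9]
force: [-11.1, 5.5, 28.5]
opening: 0.0003
t 5.075 tip [ 0.5962 -0.0547  0.0699] F [-11.1   5.5  28.5] q6 -74.5 op 0.00032361004472458775
[[ 0.013 -0.482  0.876]
 [ 0.005  0.876  0.482]
 [-1.    -0.002  0.014]]
far [ 0.5963 -0.056   0.1   ] tip shift to z=.10 (tool) [-0.0301 -0.0013 -0.0001] rv [-0.69  0.79  0.13]
```

Far has bottomed at flush too. I'll lift, turn 90° and go to the left flap.

```bash
python3 -m inch '[-0.02,0,0,0,0,0,0, -0.025,0,0,0,0,0,0, 0,0,0,10.5,0,0,0, 0,0,0,10.5,0,0,0, 0,0,0,10.5,0,0,0, 0,0,0,10.5,0,0,0, 0,0,0,10.5,0,0,0, 0,0,0,10.5,0,0,0, 0,0,0,10.5,0,0,0, 0,0,0,10.5,0,0,0, 0,0,0,10.5,0,0,0, 0,0,0,0,0,0,0]'; python3 g.py left right; python3 - <<'E'
from plant import ctrl
import cv2
cv2.imwrite("pics/top1.png",cv2.resize(ctrl.snapshot("top")["color"][150:380,220:520,::-1],None,fx=2.5,fy=2.5))
E
```

```text
clock: 6.58
tool_pos: [0.5897, -0.0581, 0.2894]
orientation: [109.9, 89.7, 42.0]
force: [-0.5, 0.7, -0.4]
opening: 0.0005
t 6.575 tip [ 0.5903 -0.0575  0.1114] F [-0.5  0.7 -0.4] q6 -171.0 op 0.0005452105760966187
[[ 0.004  0.927  0.376]
 [ 0.003  0.376 -0.927]
 [-1.     0.005 -0.002]]
left [ 0.4927 -0.0089  0.1   ] tip shift to z=.10 (tool) [ 0.0112 -0.0722 -0.0817] rv [-7.43 -0.08 -0.26]
right [ 0.5833 -0.1691  0.1   ] tip shift to z=.10 (tool) [ 0.011  -0.0484  0.1007] rv [-7.43 -0.08 -0.26]
```

View pics/top1.png

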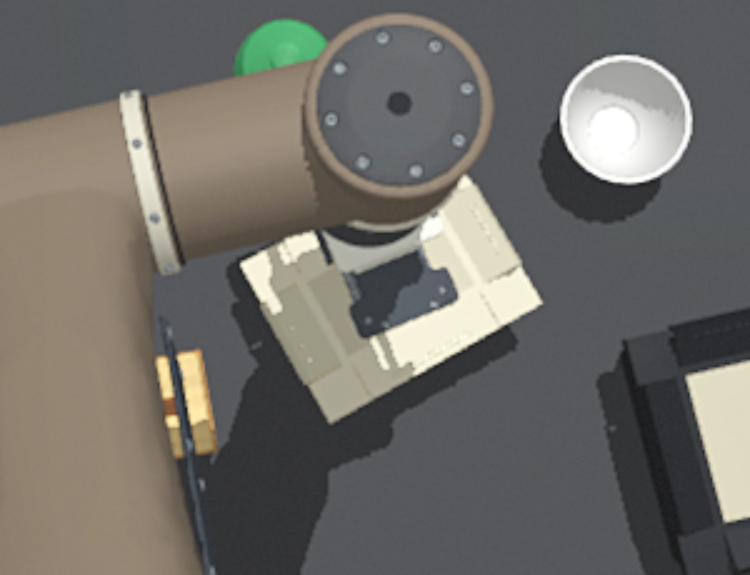

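Joint 6 is at -171°, near its limit of -173.66°. I'll turn back about 27°, since a skew tip does no harm, and then go to the right flap before the left.

```bash
python3 -m inch '[0,0,0,-10,0,0,0, 0,0,0,-10,0,0,0, 0,0,0,-6,0,0,0, 0,0,0,0,0,0,0]'; python3 g.py left right
```

```text
clock: 7.12
tool_pos: [0.5892, -0.0585, 0.2885]
orientation: [96.6, 89.8, 56.6]
force: [-0.2, -1.0, 0.1]
opening: 0.0002
t 7.125 tip [ 0.5895 -0.058   0.1105] F [-0.2 -1.   0.1] q6 -143.2 op 0.00017668568240816946
[[ 0.002  0.644  0.765]
 [ 0.003  0.765 -0.644]
 [-1.     0.003 -0.   ]]
left [ 0.4927 -0.0089  0.1   ] tip shift to z=.10 (tool) [ 0.0105 -0.0248 -0.1057] rv [20.43 -0.06 -0.19]
right [ 0.5833 -0.1691  0.1   ] tip shift to z=.10 (tool) [ 0.0102 -0.0891  0.0668] rv [20.43 -0.06 -0.19]
```

```bash
python3 -m inch '[0,-0.031,0.0235,0,0,0,0, 0,-0.031,0.0235,0,0,0,0, 0,-0.029,0.022,0,0,0,0, 0,0,0,10,0,0,0, 0,0,0,0,0,0,0]'; python3 g.py right
```

```text
clock: 7.75
tool_pos: [0.5833, -0.1758, 0.2877]
orientation: [113.8, 89.8, 63.6]
force: [-1.3, -0.2, -1.0]
opening: 0.0003
t 7.75 tip [ 0.5835 -0.1753  0.1097] F [-1.3 -0.2 -1. ] q6 -141.6 op 0.0002879099442447921
[[ 0.001  0.768  0.64 ]
 [ 0.003  0.64  -0.768]
 [-1.     0.003 -0.001]]
right [ 0.5833 -0.1691  0.1   ] tip shift to z=.10 (tool) [ 0.0097  0.0038 -0.0049] rv [10.31 -0.09 -0.16]
```

```bash
python3 -m inch '[0.014,0.004,-0.005,8,0,0,0, 0.01,0,0,0,0,0,0, 0.007,0,0,0,0,0,0, 0.004,0,0,0,0,0,0]'; python3 g.py right
```

```text
clock: 8.25
tool_pos: [0.5844, -0.1695, 0.2536]
orientation: [58.4, 89.7, 1.2]
force: [-0.8, -3.3, 4.4]
opening: 0.0001
t 8.25 tip [ 0.5851 -0.1695  0.0756] F [-0.8 -3.3  4.4] q6 -149.4 op 0.00011915672066440281
[[ 0.004  0.841  0.541]
 [ 0.     0.541 -0.841]
 [-1.     0.004  0.002]]
right [ 0.5833 -0.1691  0.1   ] tip shift to z=.10 (tool) [-0.0244 -0.0012 -0.0013] rv [ 3.28  0.12 -0.22]
```

```bash
python3 -m inch '[0.003,-0.001,-0.001,0,0,0,0, 0.003,0,0,0,0,0,0, 0.002,0,0,0,0,0,0]'; python3 g.py right
```

```text
clock: 8.62
tool_pos: [0.5833, -0.1691, 0.2479]
orientation: [47.7, 89.7, -9.0]
force: [-9.0, 4.1, 27.6]
opening: 0.0006
t 8.625 tip [ 0.5843 -0.1692  0.0699] F [-9.   4.1 27.6] q6 -149.1 op 0.0006345711094610092
[[ 0.005  0.836  0.548]
 [-0.001  0.548 -0.836]
 [-1.     0.004  0.004]]
right [ 0.5833 -0.1691  0.1   ] tip shift to z=.10 (tool) [-0.0301 -0.0006 -0.0005] rv [ 3.74  0.2  -0.24]
```

Right is flush. I'll lift and go to left.

```bash
python3 -m inch '[-0.02,0,0,0,0,0,0, -0.025,0,0,0,0,0,0, 0,0.003,-0.046,0,0,0,0, 0,0.003,-0.046,0,0,0,0, 0,0,0,-10,0,0,0, 0,0.01,-0.046,0,0,0,0, 0,0,0,0,0,0,0]'; python3 g.py left
```

```text
clock: 9.5
tool_pos: [0.51, -0.0444, 0.2925]
orientation: [67.0, 89.8, 21.1]
force: [0.7, 0.1, 1.2]
opening: -0.0001
t 9.5 tip [ 0.5106 -0.0442  0.1145] F [0.7 0.1 1.2] q6 -152.9 op -8.755009621398279e-05
[[ 0.004  0.718  0.696]
 [ 0.001  0.696 -0.718]
 [-1.     0.004  0.001]]
left [ 0.4927 -0.0089  0.1   ] tip shift to z=.10 (tool) [ 0.0145  0.0116 -0.0378] rv [14.61  0.06 -0.21]
```

```bash
python3 -m inch '[0,0.0116,-0.0375,0,0,0,0, 0,0,0,7,0,0,0, 0,0,0,0,0,0,0]'; python3 g.py left
```

```text
clock: 9.88
tool_pos: [0.4922, -0.0082, 0.2923]
orientation: [77.3, 89.8, 24.5]
force: [0.7, -0.2, 0.0]
opening: 0.0003
t 9.875 tip [ 0.4928 -0.0079  0.1143] F [ 0.7 -0.2  0. ] q6 -164.7 op 0.0003476502220728999
[[ 0.004  0.796  0.605]
 [ 0.002  0.605 -0.796]
 [-1.     0.004  0.001]]
left [ 0.4927 -0.0089  0.1   ] tip shift to z=.10 (tool) [ 0.0143 -0.0008  0.0007] rv [ 7.74  0.04 -0.23]
```

```bash
python3 -m inch '[0.014,-0.001,0.001,0,0,0,0, 0.014,0,0,0,0,0,0, 0.007,0,0,0,0,0,0, 0.004,0,0,0,0,0,0]'; python3 g.py left
```

```text
clock: 10.38
tool_pos: [0.4926, -0.0104, 0.25]
orientation: [87.7, 89.8, 35.2]
force: [0.6, 0.0, 0.9]
opening: 0.0003
t 10.375 tip [ 0.4931 -0.0101  0.072 ] F [0.6 0.  0.9] q6 -164.1 op 0.00029397769471163344
[[ 0.003  0.794  0.608]
 [ 0.002  0.608 -0.794]
 [-1.     0.004  0.   ]]
left [ 0.4927 -0.0089  0.1   ] tip shift to z=.10 (tool) [-0.028   0.0005 -0.0011] rv [ 7.98 -0.01 -0.21]
```

```bash
python3 -m inch '[0.003,0,-0.001,0,0,0,0, 0.003,0,0,0,0,0,0]'; python3 g.py left
```

```text
clock: 10.62
tool_pos: [0.4926, -0.01, 0.2471]
orientation: [47.9, 89.8, -4.5]
force: [-23.6, 8.5, 58.6]
opening: 0.0006
t 10.625 tip [ 0.4931 -0.01    0.0691] F [-23.6   8.5  58.6] q6 -164.2 op 0.0006061252894357002
[[ 0.003  0.792  0.611]
 [-0.     0.611 -0.792]
 [-1.     0.002  0.002]]
left [ 0.4927 -0.0089  0.1   ] tip shift to z=.10 (tool) [-0.0309  0.0004 -0.0011] rv [ 8.14  0.11 -0.14]
```

That one is flush too. I'll retreat up and to the right, then inspect.

```bash
python3 -m inch '[-0.03,0,0,0,0,0,0, -0.05,0,0,0,0,0,0, -0.05,0,0,0,0,0,0, -0.05,0,0,0,0,0,0, 0,-0.04,0.027,0,0,0,0, 0,-0.04,0.027,0,0,0,0, 0,-0.04,0.027,0,0,0,0, 0,-0.04,0.027,0,0,0,0, 0,-0.04,0.027,0,0,0,0, 0,-0.04,0.027,0,0,0,0, 0,-0.04,0.027,0,0,0,0, 0,-0.04,0.027,0,0,0,0, 0,-0.04,0.027,0,0,0,0, 0,-0.04,0.027,0,0,0,0, 0,0,0,0,0,0,0]'; python3 - <<'E'
from h import *
from plant import ctrl
s=ctrl.snapshot("top");P=pts(s)
cv2.imwrite("pics/top2.png",cv2.resize(s["color"][150:380,220:520,::-1],None,fx=2.5,fy=2.5))
a=ctrl.snapshot("scene");cv2.imwrite("pics/sc2.png",cv2.resize(a["color"][160:320,160:460,::-1],None,fx=2.6,fy=2.6))
from g import C,D
for sn in (s,a):
  P=pts(sn)
  for n,(d,_) in D.items():
    g=C+d;m=(np.hypot(P[...,0]-g[0],P[...,1]-g[1])<.008)&(P[...,2]>.05)
    print(n,m.sum(),np.median(P[m][:,2]).round(4),end=" ")
  m=(np.hypot(P[...,0]-C[0],P[...,1]-C[1])<.03);print("mid",np.median(P[m][:,2]))
P=pts(s)
for n,(u,v) in dict(box=(376,263),jar=(335,175),bowl=(446,196),nap=(276,325)).items():
    mm=((P[...,2]>.03)&(P[...,2]<.15)).astype(np.uint8);k,l=cv2.connectedComponents(mm);q=P[l==l[v,u]]
    print(n,cv2.minAreaRect((q[:,:2]*1000).astype(np.float32)),np.percentile(q[:,2],[50,99]))
E
```

```text
clock: 12.5
tool_pos: [0.3359, -0.4849, 0.4284]
orientation: [-63.0, 89.9, -115.0]
force: [0.3, 0.6, -0.5]
opening: 0.0001
near 43 0.0694 far 48 0.0687 left 49 0.0696 right 46 0.0699 mid 0.07006302241559625
near 20 0.0693 far 34 0.0697 left 33 0.0694 right 25 0.0693 mid 0.06981991847336955
box ((538.684814453125, -87.75750732421875), (150.2823028564453, 200.51463317871094), 29.404666900634766) [0.06962603 0.07538564]
jar ((719.6277465820312, -0.6990203857421875), (82.25365447998047, 85.19108581542969), 0.15700942277908325) [0.08297125 0.10687   ]
bowl ((679.4603271484375, -288.36199951171875), (106.80146789550781, 109.63555908203125), 43.687171936035156) [0.04834515 0.05831391]
nap ((432.5524597167969, 118.20877075195312), (84.00752258300781, 114.30827331542969), 10.112326622009277) [0.08454917 0.09019356]
```

View pics/top2.png

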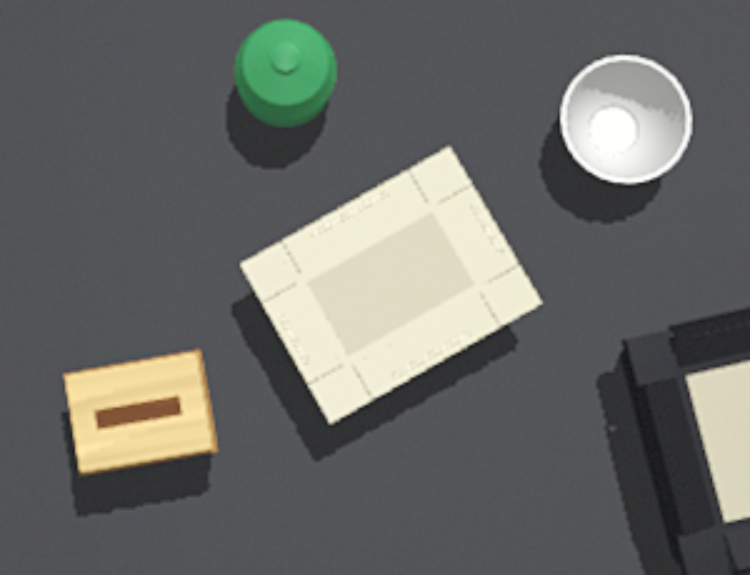

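View pics/sc2.png

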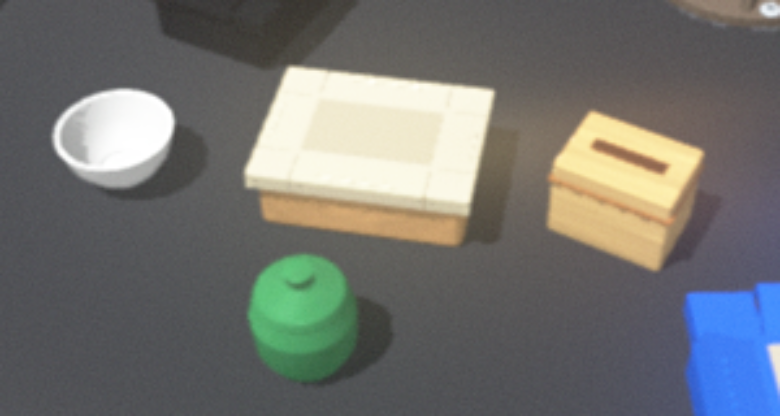

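Both views show all four flaps flush around the lid, with the box at (390,285) in the top crop and (370,150) in the scene crop. The bystanders are unmoved and the hand is clear, so I'm handing in.

```bash
python3 -c "
from plant import ctrl
print(ctrl.close_job())"
```

```text
the job is handed in; nothing more can be done
None
```

All four flaps are down flush and the job is handed in; it reported no verdict. I pressed them with closed fingertips in the order near, far, right, left, until each bottomed out at about 70 mm height.

- **Flaps:** depth from the top and scene cameras puts all four press points at 68.7 to 69.9 mm, level with the middle of the lid at about 70 mm. They look flush in both pictures.
- **Box and bystanders:** the box, jar, bowl and napkin box all measured within about 0.5 mm of where they started.
- **Forces:** the readings at the end of each press were about 29 to 36 N in total for the first three flaps. The left one peaked higher, at about 64 N, still well under the 120 N limit.
- **Hand:** it finished well clear at about 12.5 s, with the force near zero.

Two things did not go quite as planned. The quarter turn brought joint 6 to -171°, close to its -173.66° limit. I turned back and pressed the right and left flaps with the tip slightly skewed (about 4° and 8°). The wrist camera's estimate of the box centre also differed from the top camera's by about 3 mm, so I used a point in between.

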